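# Sort mixer drive shafts by length into their rows under a rail

## Robot

A 6-joint arm with a two-finger parallel gripper is mounted at the origin on the work surface. World frame = base frame: x ahead of the robot, y to its left, z up, the work surface at z = 0. Lengths are in m, angles in rad, forces in N, time in s.
With the tool pointing down it reaches from about 0.275 to 0.775 m from the base axis. Payload 14.6 kg.
Tool frame: the origin (TCP) lies midway between the tips of the shut fingers; the grasp point (between the pads) lies 19 mm behind it; z points along the fingers, y is the line along which they close (so a half turn about z gives the same grasp; the last joint's range is limited). The gripper opens to 85 mm and grips with 20 to 120 N. Pads are 22 mm wide; open, the fingers measure 114 mm over their backs; the gripper's body (76 mm by 85 mm) begins 54 mm behind the grasp point. The pads swing forward as they close: fully open they stand 13 mm farther back than shut.
Start: joints at [-1.42, 0.263, -0.048, 1.259, 0, 1.415], TCP at [0.158, -0.501, 0.231] pointing down, gripper open.
Joint ranges: [-2.65, 2.65], [-0.89, 1.7], [-1.18, 1.37], [-2.13, 2.11], [-1.35, 1.29], [-3.14, 3.14]. Speed limits (rad/s): [1.89, 1.89, 2.57, 2.79, 3.14, 3.14].

## Interface

Orientations are given as a rotation vector (axis times angle).
In Python, from workcell import ctrl, cams, look_for, regions_of, spot_point gives the robot as it stands. The module is installed in compiled form; this text tells all that it offers.
- The arm moves only by the tool apply_moves, never from a script. Its argument "series" is a list of rows, each an object with "linear": the shift along the tool's x, y, z in mm, a list of three; "dr": the turn, a rotation vector about the tool's x, y, z in rad, a list of three. In form: [{"linear": [x, y, z], "dr": [rx, ry, rz]}, ...]. A call has 1 to 8 rows; each row is the pose to reach, as a shift and turn from the pose commanded when the call began, along the tool's axes at that moment; what a row does not reach only later rows make up. A row lasts 1/8 s, in which the tool goes at most 62.5 mm and 10.7 degrees, less where a joint would pass 70% of its speed; a pose out of reach is approached as far as the arm can. A call with a gripper value outside its range is refused whole. "hand" is the finger opening in mm, from 0 to 85.4, set as the call begins (left out, the last holds). The fingers move at their own pace and stop on an object; the grip force is fixed at half the most. Time passes only in rows, so rows that repeat a pose let the fingers close. It gives the time, the measured TCP pose, the force, the opening and the grip force at its end, in the units of the state.
- ctrl.observe(): the state, without advancing time (a new reading comes with each control period).
- cams.camera(name): name is "scene" or "top" or "wrist"; returns a dict with "img" (384x512x3 uint8, blue, green, red), "z_map" (384x512 float32, m along the optical axis (not along the pixel's ray), 0 where there is no reading), "vfov" (degrees; the focal length in pixels is half the picture's height over the tangent of half this angle, whatever the lens; pixels are square), "cx", "cy" (the principal point, pixels), "world_from_camera" (4x4, takes a point from camera to world coordinates). Camera axes: x right, y down, z forward; pixel columns grow to the right and rows downward; lengths in m; the calibration is good to about 2 mm. A picture is of the moment at which its call begins.
- ctrl.hand_in(): hands the job in; it is judged then, once.
Trained networks look in a picture, given as the dict that the camera call returned (one of the last four; its "shot" number tells which), for a name from the list of things; names that differ only in an ending like _2 or _b are one class to them, and where a whole thing is asked for, a point or a joint stands for the part that bears it (a point fixed in the world has none). Each returns a list of dicts, best first, with "conf" (0 to 1); they miss things now and then, are a little off and sometimes report something else, mostly with a low value. They report only what shows in the picture. A call takes as long as a camera call. They do not tell look-alikes from the thing itself.
- look_for(picture, name): "centre" ([column, row] in pixels, amid what is visible of it).
- regions_of(picture, name): "mask" (384x512 bool, what is visible of it) and "centre" ([column, row] in pixels, amid what is visible of it).
- spot_point(picture, name): "centre" ([column, row] in pixels: a listed point, or the origin of a listed thing).
The state is a dict: "time": time; "joints": joint angles; "qd": joint speeds; "tau": joint torques, N m; "tcp_pos": TCP position; "tcp_rot": TCP orientation; "ft_force": force on the tool from outside, world axes, zero at the start; "wrist_torque": the same for the moment, N m; "finger_gap": finger opening in m; "gripper_force": force on a finger pad.
Only numpy, scipy, OpenCV 4.12 (cv2) and the standard library are available. Lean on these libraries where they do the work, as an engineer would, in place of code of your own. Each camera call takes 0.05 s, during which the arm holds its last target. There are 200 camera calls.

## Task

Sort the four loose steel mixer shafts by length into the two white holders on the blue rack: the two long shafts in the long holder, the two short ones in the short holder, one to a lane, each lying flat with both hubs down between the end stops and cheeks. The steel rail over the holders stays where it is, so slant the gripper to reach in under it, do not knock the rail, and leave everything else on the table where it is.

Things in the scene. Friction and masses are not known exactly. Their poses are not given: they have to be found in the camera images.
- long_a: Stainless mixer drive shaft lying on the table: 160 mm long overall, a round 18 mm bar with a square hub at each end (28 x 28 mm, 20 mm along the shaft), so it does not roll; ends alike; about 0.3 kg. Origin at its middle on the shaft axis, 14 mm above the table at the start; y along the shaft, z up at the start. Bare bar between the hubs: 120 mm.
- long_b: Stainless mixer drive shaft lying on the table: 160 mm long overall, a round 18 mm bar with a square hub at each end (28 x 28 mm, 20 mm along the shaft), so it does not roll; ends alike; about 0.3 kg. Origin at its middle on the shaft axis, 14 mm above the table at the start; y along the shaft, z up at the start. Bare bar between the hubs: 120 mm.
- short_a: Stainless mixer drive shaft lying on the table: 110 mm long overall, a round 18 mm bar with a square hub at each end (28 x 28 mm, 20 mm along the shaft), so it does not roll; ends alike; about 0.22 kg. Origin at its middle on the shaft axis, 14 mm above the table at the start; y along the shaft, z up at the start. Bare bar between the hubs: 70 mm.
- short_b: Stainless mixer drive shaft lying on the table: 110 mm long overall, a round 18 mm bar with a square hub at each end (28 x 28 mm, 20 mm along the shaft), so it does not roll; ends alike; about 0.22 kg. Origin at its middle on the shaft axis, 14 mm above the table at the start; y along the shaft, z up at the start. Bare bar between the hubs: 70 mm.
- long_row: White plastic holder fixed on the blue rack plate, for the two long shafts (160 mm), lying along its y axis. Origin at the centre of its underside, 8 mm above the table; x points away from the robot, y to its left. Outside 190 mm along y, 116 mm along x, 36 mm high. Two lanes, at x = -31 and +31 mm. The holders' centres are 144 mm apart along x; which is nearer changes.
- short_row: White plastic holder fixed on the blue rack plate, for the two short shafts (110 mm), lying along its y axis. Origin at the centre of its underside, 8 mm above the table; x points away from the robot, y to its left. Outside 140 mm along y, 116 mm along x, 36 mm high. Two lanes, at x = -31 and +31 mm. The holders' centres are 144 mm apart along x; which is nearer changes.
- long_lane_near (a point): near lane of the long holder: where a seated shaft's middle lies, 36 mm above the holder's underside; axes as the holder's. The hubs rest on ledges 14 mm lower, between end stops 174 mm apart and cheeks 42 mm apart (7 mm play all round; both rise 14 mm above the ledges). Cheeks and ledges fill only the last 26 mm at each end; between, it is open for fingers to 30 mm below this point.
- long_lane_far (a point): far lane of the long holder: where a seated shaft's middle lies, 36 mm above the holder's underside; axes as the holder's. The hubs rest on ledges 14 mm lower, between end stops 174 mm apart and cheeks 42 mm apart (7 mm play all round; both rise 14 mm above the ledges). Cheeks and ledges fill only the last 26 mm at each end; between, it is open for fingers to 30 mm below this point.
- short_lane_near (a point): near lane of the short holder: where a seated shaft's middle lies, 36 mm above the holder's underside; axes as the holder's. The hubs rest on ledges 14 mm lower, between end stops 124 mm apart and cheeks 42 mm apart (7 mm play all round; both rise 14 mm above the ledges). Cheeks and ledges fill only the last 26 mm at each end; between, it is open for fingers to 30 mm below this point.
- short_lane_far (a point): far lane of the short holder: where a seated shaft's middle lies, 36 mm above the holder's underside; axes as the holder's. The hubs rest on ledges 14 mm lower, between end stops 124 mm apart and cheeks 42 mm apart (7 mm play all round; both rise 14 mm above the ledges). Cheeks and ledges fill only the last 26 mm at each end; between, it is open for fingers to 30 mm below this point.
- rail: Fixed level steel rail, 16 mm thick, over both holders. Origin on the table under the rail, at the rack's middle; rail axis 180 mm above it, from x = -120 to +250 mm, where a 220 mm post (clamp 36 mm, foot 90 x 110 x 12 mm) carries it. It crosses above the lanes 6 to 14 mm right (-y) of their middles. A tool slanted 35 degrees, its body leaning right, away from the rail, fits below.
- wrench: Bystander: a steel wrench 170 mm long lying on the table, beyond the shafts. Origin under its middle, x along it.
- beaker: Bystander: an open steel cup 80 mm wide, 75 mm high, beyond the gap between shafts and rack. Origin at the centre of its underside.
- jar: Bystander: a white jar with a black cap, 64 mm wide, 60 mm high, left of the rack. Origin at the centre of its underside.
- disc: Bystander: a flat steel mixing disc, 76 mm wide, 18 mm high, lying among the shafts. Origin at the centre of its underside.
- collar: Bystander: a dark steel ring 54 mm wide, 24 mm high, left of the rack. Origin at the centre of its underside.
- screwdriver: Bystander: a screwdriver 180 mm long lying left of the rack. Origin under its middle, x along it.
Things that resemble listed ones, but are neither listed nor needed, are in the scene too. Leave any orange look-alike of the short_a alone.

How it is judged:
By the outcome, as a careful person would: the job done as asked, in the order asked, and still so for the second after the job is handed in, with the robot touching nothing.
It also fails if it takes over 72 s, if anything falls off the work surface, if the arm or the gripper's body presses on something with over 40 N, if the wrist force passes 120 N, or if a joint passes its speed limit or range.

## Working session

There is one attempt and no reset: what is moved stays moved. The work goes in short steps, Python scripts to look and compute and a tool call to move; the robot and the scene stay as the last step left them, time stands still between calls to the robot, and variables do not carry over. Pictures are saved under pics/ and viewed, at most 10 in all, crops included, and the job is handed in when it is done.

Besides the shell and the picture viewer there is one more tool, called by a JSON object that holds its "op" and its "data", one argument or row to a line. apply_moves: Moves the arm, as the interface text tells. Its arguments: {"type":"object","properties":{"series":{"type":"array","items":{"type":"object","properties":{"linear":{"type":"array","items":{"type":"number"}},"dr":{"type":"array","items":{"type":"number"}}}}},"hand":{"type":"number"}},"required":["series"]}

```bash
mkdir -p pics; cat > h.py <<'E'
import numpy as np, cv2
from workcell import ctrl, cams, look_for, regions_of, spot_point
from scipy.spatial.transform import Rotation as R
def cloud(p):
    z=p["z_map"]; h,w=z.shape; f=h/2/np.tan(np.radians(p["vfov"])/2)
    u,v=np.meshgrid(np.arange(w),np.arange(h))
    c=np.stack([(u-p["cx"])/f*z,(v-p["cy"])/f*z,z,np.ones_like(z)],-1)
    return (c@np.array(p["world_from_camera"]).T)[...,:3]
E
python3 - <<'E'
from h import *
s=ctrl.observe(); print(s)
for n in ["top","scene"]:
    p=cams.camera(n); cv2.imwrite(f"pics/{n}0.png",p["img"]); W=cloud(p); print(n,p["vfov"],np.round(p["world_from_camera"],3).tolist())
    for o in ["long_a","short_a","long_row","short_row","rail","disc","beaker","jar","collar","wrench","screwdriver"]:
        for r in regions_of(p,o):
            if r["conf"]<.3: continue
            m=r["mask"]&(p["z_map"]>0); P=W[m]
            if len(P)<5: continue
            q=P[P[:,2]>np.percentile(P[:,2],50)-.01]
            rr=cv2.minAreaRect((P[:,:2]*1000).astype(np.float32))
            print(o,round(r["conf"],2),np.round(r["centre"]),len(P),"med",np.round(np.median(P,0),3),"zmax",round(np.percentile(P[:,2],95),3),"rect",np.round(rr[0]),np.round(rr[1]),round(rr[2],1),"bgr",np.median(p["img"][m],0))
    for o in ["long_lane_near","long_lane_far","short_lane_near","short_lane_far"]:
        for r in spot_point(p,o)[:2]: print(o,r["conf"],r["centre"])
E
```

```text
{'time': 0.0, 'joints': array([-1.42032353e+00,  2.63530092e-01, -4.89391355e-02,  1.25942411e+00,
        2.83211258e-05,  1.41549692e+00]), 'qd': array([ 1.86688502e-03, -8.72680136e-04,  6.68470499e-04, -7.48444588e-05,
        1.06985725e-03,  4.23691510e-04]), 'tau': array([ 3.55919248e-03, -6.37610865e+01,  3.84566188e+01,  1.35771665e-02,
       -8.72446488e-07,  3.03038848e-05]), 'tcp_pos': array([ 0.15800052, -0.50036207,  0.23082059]), 'tcp_rot': array([-3.10386393e+00, -4.78269833e-01, -4.86281708e-05]), 'ft_force': array([ 0.09340834,  0.14621365, -0.84756536]), 'wrist_torque': array([ 0.00095254, -0.00339044,  0.00948056]), 'gripper_force': 0.0, 'finger_gap': 0.08535654418334006}
top 53.00447800787632 [[0.008, -0.996, 0.085, 0.452], [-1.0, -0.01, -0.025, 0.012], [0.025, -0.085, -0.996, 1.062], [0.0, 0.0, 0.0, 1.0]]
long_a 0.92 [300. 169.] 514 med [ 0.601 -0.137  0.024] zmax 0.032 rect [ 604. -140.] [ 33. 170.] 4.1 bgr [117.  123.  120.5]
long_a 0.82 [373. 218.] 441 med [ 0.468 -0.339  0.024] zmax 0.032 rect [ 466. -336.] [ 26. 159.] 13.5 bgr [115. 120. 117.]
short_a 0.87
[... 4021 characters left out ...]
. 93. 89.]
beaker 0.62 [262. 247.] 2425 med [0.645 0.151 0.015] zmax 0.043 rect [631. 151.] [134. 192.] 2.1 bgr [232. 229. 226.]
wrench 0.48 [155. 202.] 234 med [ 0.727 -0.233  0.006] zmax 0.01 rect [ 724. -235.] [160.  38.] 85.9 bgr [191. 190. 184.]
screwdriver 0.58 [337. 278.] 244 med [0.62  0.368 0.022] zmax 0.026 rect [621. 366.] [82. 31.] 9.8 bgr [ 50.   52.5 200. ]
screwdriver 0.52 [339. 258.] 265 med [0.549 0.339 0.021] zmax 0.025 rect [550. 339.] [52. 48.] 31.5 bgr [76. 69. 68.]
long_lane_near 0.96 [271.7, 229.0]
long_lane_near 0.23 [369.7, 259.2]
long_lane_far 0.67 [256.4, 241.9]
long_lane_far 0.26 [339.1, 261.8]
short_lane_near 0.58 [298.4, 201.9]
short_lane_far 0.69 [292.0, 215.0]
```

View images.

View pics/top0.png

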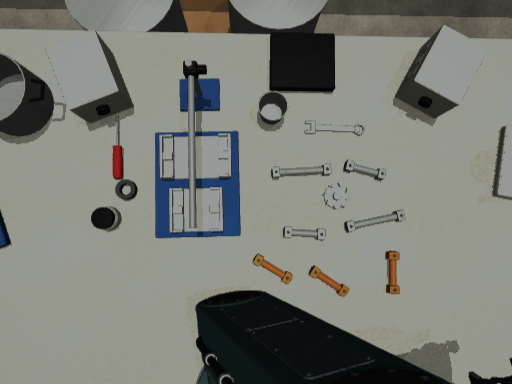

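```bash
cat > m.py <<'E'
from h import *
E
python3 - <<'E'
from h import *
p=cams.camera("top"); W=cloud(p); z=W[...,2]
def rect(m,lab):
    P=W[m]; r=cv2.minAreaRect((P[:,:2]*1000).astype(np.float32)); print(lab,len(P),np.round(r[0],1),np.round(r[1],1),round(r[2],1))
# shafts: tight height window
for lab,(x,y) in dict(longA=(.602,-.137),longB=(.467,-.337),shA=(.433,-.145),shB=(.607,-.312)).items():
    m=(abs(W[...,0]-x)<.1)&(abs(W[...,1]-y)<.1)&(z>.018)&(z<.04)
    n,L,st,c=cv2.connectedComponentsWithStats(m.astype(np.uint8))
    d=[np.hypot(*(np.median(W[L==i],0)[:2]-[x,y])) for i in range(1,n)]
    i=1+int(np.argmin([dd if st[k+1,4]>100 else 9 for k,dd in enumerate(d)]));rect(L==i,lab)
    P=W[L==i][:,:2]; c0=P.mean(0); u=np.linalg.svd(P-c0)[2][0]; print("  pca ang of axis",round(np.degrees(np.arctan2(u[1],u[0]))%180,1),"ext",np.round((np.ptp((P-c0)@u)),3),"mid",np.round(c0+u*(((P-c0)@u).max()+((P-c0)@u).min())/2,4))
m=(W[...,0]>.40)&(W[...,0]<.72)&(W[...,1]>.02)&(W[...,1]<.28)
for lo,hi,xa,xb in [(.036,.055,.42,.563),(.036,.055,.567,.71)]:
    rect(m&(z>lo)&(z<hi)&(W[...,0]>xa)&(W[...,0]<xb),f"holder {xa}")
# rail
r=m&(z>.165)&(z<.2); P=W[r]; k=np.polyfit(P[:,0],P[:,1],1); print("rail y=",k,"w",np.ptp(P[:,1]-np.polyval(k,P[:,0])),"ztop",np.percentile(P[:,2],90),"x0",P[:,0].min())
rr=(z>.165)&(z<.2)&(W[...,1]>.08)&(W[...,1]<.2); print("rail x",W[rr][:,0].min())
b=(z>.06)&(z<.1)&(W[...,1]<.03); print("tall right",[np.round(x,3).tolist() for x in (W[b].min(0),W[b].max(0))] if b.any() else 0)
E
```

```text
longA 424 [ 602.  -136.3] [ 28.3 161.5] 3.8
  pca ang of axis 93.9 ext 0.162 mid [ 0.6011 -0.1364]
longB 438 [ 466.9 -336.9] [ 27.8 161. ] 12.4
  pca ang of axis 102.5 ext 0.161 mid [ 0.4669 -0.3369]
shA 323 [ 433.2 -145.4] [113.9  26.9] 87.0
  pca ang of axis 87.0 ext 0.114 mid [ 0.4328 -0.1453]
shB 320 [ 606.9 -312.4] [111.2  28.3] 76.2
  pca ang of axis 75.9 ext 0.111 mid [ 0.6061 -0.3122]
holder 0.42 563 [492.6 144.8] [114.3 140.6] 1.9
holder 0.567 556 [636.9 149.7] [116.5 190.4] 1.9
rail y= [0.03423437 0.1169752 ] w 0.01625398780880727 ztop 0.19044166932694023 x0 0.44593160272635635
rail x 0.10614396189499692
tall right [[0.726, -0.517, 0.06], [0.962, -0.017, 0.1]]
```

The top view shows the grey shafts at pixels (300,170), (375,220), (304,232) and (364,169). The orange look-alikes are at about (273,269), (328,281) and (393,272). The rack is at (197,185) with the short holder nearer, and the rail runs over it at column 193. The depth fits agree with this.

```bash
cat > m.py <<'E'
from h import *
import sys
T=np.radians(35)
S=dict(LA=(.6015,-.1364,93.9),LB=(.4669,-.3369,102.5),SA=(.4330,-.1453,87.0),SB=(.6065,-.3122,76.0))
psi=np.radians(1.95); ex=np.array([np.cos(psi),np.sin(psi)])
L={k:np.array(c)+s*.031*ex for k,c,s in [("LF",(.6369,.1497),1),("LN",(.6369,.1497),-1),("SF",(.4926,.1448),1),("SN",(.4926,.1448),-1)]}
def rot(axdeg):
    a=np.radians(axdeg-90); y=np.array([np.cos(a),np.sin(a),0]); h=np.array([-np.sin(a),np.cos(a),0])
    z=h*np.sin(T)-np.array([0,0,np.cos(T)]); return np.stack([np.cross(y,z),y,z],1)
D=.006 # shaft axis lies this far behind TCP along tool z
def tcp(xy,z,R_,off=0): # off: along shaft (left +)
    h=np.array([R_[0,2],R_[1,2],0])/np.sin(T)
    return np.array([*xy,z])+D*R_[:,2]+off*h
def plan(wps,step=45,ang=9.5,start=None):
    """wps: (label,pos,R,step); prints calls of <=8 rows relative to call start"""
    s=ctrl.observe(); p,q=(np.array(s["tcp_pos"]),R.from_rotvec(s["tcp_rot"]).as_matrix()) if start is None else start
    rows=[]; cp,cq=p,q
    for lab,P,Q,st in wps:
        d=P-cp; w=R.from_matrix(cq.T@Q).as_rotvec()
        n=max(1,int(np.ceil(max(np.linalg.norm(d)*1000/st,np.degrees(np.linalg.norm(w))/ang))))
        for i in range(1,n+1): rows.append((lab if i==n else "",cp+d*i/n,cq@R.from_rotvec(w*i/n).as_matrix()))
        cp,cq=P,Q
    for k in range(0,len(rows),8):
        print("CALL"); 
        for lab,P,Q in rows[k:k+8]:
            l=np.round(q.T@(P-p)*1000,1); r=np.round(R.from_matrix(q.T@Q).as_rotvec(),3); print('{"linear":%s,"dr":%s}'%(l.tolist(),r.tolist()),lab)
        p,q=p+q@l/1000,q@R.from_rotvec(r).as_matrix()
def pick(n,up=.09,via=()):
    x,y,a=S[n]; Q=rot(a); g=tcp((x,y),.014,Q)
    return [("pre",g-Q[:,2]*up,Q,50),("near",g-Q[:,2]*.015,Q,30),("grasp",g,Q,8)]
def place(n,lane):
    x,y,a=S[n]; Q0=rot(a); Q=rot(90+1.95); g=tcp((x,y),.014,Q0); t=tcp(L[lane],.045,Q)
    Y=np.array([-np.sin(psi),np.cos(psi),0]); Z=np.array([0,0,1.])
    e=t+Y*-.003+Z*.018; b=e-Q[:,2]*.060
    return [("lift",g+Z*.1,Q0,35),("enter",b-Y*.04,Q,45),("b",b,Q,35),("e",e,Q,20),("seat",t,Q,7)]
E
python3 -c "
from m import *
plan(pick('LA'))"
```

```text
CALL
{"linear":[43.4, -13.9, 12.4],"dr":[0.034, 0.043, -0.107]} 
{"linear":[86.9, -27.8, 24.7],"dr":[0.068, 0.086, -0.215]} 
{"linear":[130.3, -41.8, 37.1],"dr":[0.102, 0.129, -0.322]} 
{"linear":[173.7, -55.7, 49.5],"dr":[0.135, 0.172, -0.43]} 
{"linear":[217.2, -69.6, 61.9],"dr":[0.169, 0.215, -0.537]} 
{"linear":[260.6, -83.5, 74.2],"dr":[0.203, 0.258, -0.644]} 
{"linear":[304.0, -97.4, 86.6],"dr":[0.237, 0.301, -0.752]} 
{"linear":[347.5, -111.3, 99.0],"dr":[0.271, 0.344, -0.859]} 
CALL
{"linear":[30.9, 26.1, 24.4],"dr":[0.034, 0.043, -0.108]} 
{"linear":[61.7, 52.2, 48.9],"dr":[0.067, 0.086, -0.215]} 
{"linear":[92.6, 78.3, 73.3],"dr":[0.101, 0.129, -0.322]} 
{"linear":[123.5, 104.5, 97.8],"dr":[0.135, 0.172, -0.43]} pre
{"linear":[126.9, 100.3, 122.2],"dr":[0.135, 0.172, -0.43]} 
{"linear":[130.3, 96.2, 146.6],"dr":[0.135, 0.172, -0.43]} 
{"linear":[133.8, 92.0, 171.0],"dr":[0.135, 0.172, -0.43]} near
{"linear":[134.8, 90.8, 178.3],"dr":[0.135, 0.172, -0.43]} 
CALL
{"linear":[0.0, -0.0, 7.5],"dr":[0.0, 0.0, 0.0]} grasp
```

{"op": "apply_moves", "data": {
  "hand": 45,
  "series": [
    {"linear": [43, -14, 12], "dr": [0.034, 0.043, -0.107]},
    {"linear": [87, -28, 25], "dr": [0.068, 0.086, -0.215]},
    {"linear": [130, -42, 37], "dr": [0.102, 0.129, -0.322]},
    {"linear": [174, -56, 50], "dr": [0.135, 0.172, -0.43]},
    {"linear": [217, -70, 62], "dr": [0.169, 0.215, -0.537]},
    {"linear": [261, -84, 74], "dr": [0.203, 0.258, -0.644]},
    {"linear": [304, -97, 87], "dr": [0.237, 0.301, -0.752]},
    {"linear": [347.5, -111.3, 99], "dr": [0.271, 0.344, -0.859]}
  ]
}}

```text
time: 2.65
tcp_pos: [0.4571, -0.2891, 0.1319]
tcp_rot: [-2.326, -1.561, -0.413]
ft_force: [-0.2, -0.6, 0.3]
finger_gap: 0.0452
gripper_force: 0.0
```

{"op": "apply_moves", "data": {
  "series": [
    {"linear": [31, 26, 24], "dr": [0.034, 0.043, -0.108]},
    {"linear": [62, 52, 49], "dr": [0.067, 0.086, -0.215]},
    {"linear": [93, 78, 73], "dr": [0.101, 0.129, -0.322]},
    {"linear": [123.5, 104.5, 97.8], "dr": [0.135, 0.172, -0.43]},
    {"linear": [123.5, 104.5, 97.8], "dr": [0.135, 0.172, -0.43]},
    {"linear": [123.5, 104.5, 97.8], "dr": [0.135, 0.172, -0.43]}
  ]
}}

```text
time: 3.4
tcp_pos: [0.6046, -0.1846, 0.0827]
tcp_rot: [-1.802, -1.928, -0.567]
ft_force: [-0.6, 0.5, 0.1]
finger_gap: 0.0447
gripper_force: 0.0
```

```bash
python3 -c "
from m import *
s=ctrl.observe();print(s['joints'],s['tcp_pos'],s['ft_force'],s['finger_gap'])
p=cams.camera('wrist');cv2.imwrite('pics/w1.png',p['img'])
x=pick('LA');print(x[0][1]);plan(x)"
```

```text
[-0.62921382  0.78082489  0.29179423  1.50385002  0.45470787  0.7750521 ] [ 0.60462546 -0.18458616  0.08266123] [-0.62032387  0.47961325  0.11067013] 0.044741453925183354
[ 0.60477701 -0.18446885  0.08280877]
CALL
{"linear":[0.2, 0.4, 0.6],"dr":[0.001, 0.001, -0.001]} pre
{"linear":[0.2, 0.4, 25.6],"dr":[0.001, 0.001, -0.001]} 
{"linear":[0.3, 0.3, 50.6],"dr":[0.001, 0.001, -0.001]} 
{"linear":[0.3, 0.3, 75.6],"dr":[0.001, 0.001, -0.001]} near
{"linear":[0.3, 0.3, 83.1],"dr":[0.001, 0.001, -0.001]} 
{"linear":[0.3, 0.3, 90.6],"dr":[0.001, 0.001, -0.001]} grasp
```

View pics/w1.png

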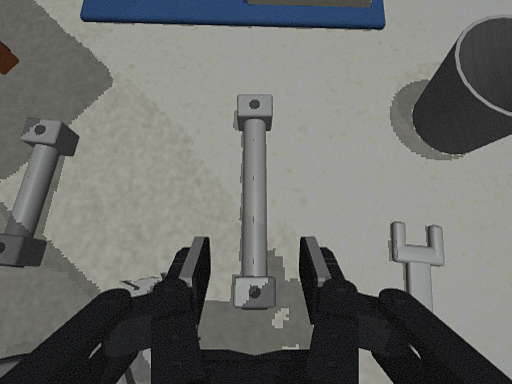

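The wrist view shows the fingers (columns 195 and 315) centred on the long shaft (column 255) and aligned with it. I'll descend and grip.

{"op": "apply_moves", "data": {
  "series": [
    {"linear": [0, 0, 25], "dr": [0, 0, 0]},
    {"linear": [0, 0, 50], "dr": [0, 0, 0]},
    {"linear": [0, 0, 75], "dr": [0, 0, 0]},
    {"linear": [0, 0, 83], "dr": [0, 0, 0]},
    {"linear": [0, 0, 90], "dr": [0, 0, 0]},
    {"linear": [0, 0, 90], "dr": [0, 0, 0]}
  ]
}}

```text
time: 4.2
tcp_pos: [0.6014, -0.1334, 0.0095]
tcp_rot: [-1.802, -1.928, -0.568]
ft_force: [0.7, -0.2, 0.4]
finger_gap: 0.0451
gripper_force: 0.0
```

{"op": "apply_moves", "data": {
  "hand": 5,
  "series": [
    {"linear": [0, 0, 0], "dr": [0, 0, 0]},
    {"linear": [0, 0, 0], "dr": [0, 0, 0]},
    {"linear": [0, 0, 0], "dr": [0, 0, 0]},
    {"linear": [0, 0, 0], "dr": [0, 0, 0]},
    {"linear": [0, 0, 0], "dr": [0, 0, 0]}
  ]
}}

```text
time: 4.82
tcp_pos: [0.6016, -0.1335, 0.0097]
tcp_rot: [-1.802, -1.929, -0.568]
ft_force: [-1.2, -2.6, 5.9]
finger_gap: 0.0159
gripper_force: 58.5
```

```bash
python3 -c "
from m import *
s=ctrl.observe();print(s['tcp_pos'],s['ft_force'],s['finger_gap'])
plan(place('LA','LF'))"
```

```text
[ 0.60160048 -0.13353497  0.00965294] [-1.23665127 -2.64823982  5.94352483] 0.015918845042362795
CALL
{"linear":[19.1, -0.1, -27.1],"dr":[0.0, 0.0, 0.0]} 
{"linear":[38.3, -0.1, -54.1],"dr":[0.001, 0.001, 0.0]} 
{"linear":[57.4, -0.2, -81.2],"dr":[0.001, 0.001, 0.0]} lift
{"linear":[90.8, 16.4, -57.4],"dr":[-0.003, 0.001, 0.006]} 
{"linear":[124.1, 33.1, -33.7],"dr":[-0.007, 0.001, 0.011]} 
{"linear":[157.4, 49.7, -9.9],"dr":[-0.011, 0.001, 0.017]} 
{"linear":[190.7, 66.3, 13.8],"dr":[-0.015, 0.001, 0.023]} 
{"linear":[224.1, 83.0, 37.6],"dr":[-0.019, 0.001, 0.028]} enter
CALL
{"linear":[16.4, -0.1, 11.5],"dr":[0.0, 0.0, 0.0]} 
{"linear":[32.7, -0.1, 22.9],"dr":[0.0, 0.0, 0.0]} b
{"linear":[32.7, -0.1, 42.9],"dr":[0.0, 0.0, 0.0]} 
{"linear":[32.7, -0.1, 62.9],"dr":[0.0, 0.0, 0.0]} 
{"linear":[32.8, -0.1, 82.9],"dr":[0.0, 0.0, 0.0]} e
{"linear":[30.1, -0.1, 88.4],"dr":[0.0, 0.0, 0.0]} 
{"linear":[27.5, -0.1, 93.9],"dr":[0.0, 0.0, 0.0]} 
{"linear":[24.9, -0.1, 99.4],"dr":[0.0, 0.0, 0.0]} seat
```

{"op": "apply_moves", "data": {
  "series": [
    {"linear": [10, 0, -14], "dr": [0, 0, 0]},
    {"linear": [29, 0, -40], "dr": [0, 0, 0]},
    {"linear": [57.4, -0.2, -81.2], "dr": [0, 0, 0]},
    {"linear": [57.4, -0.2, -81.2], "dr": [0, 0, 0]}
  ]
}}

```text
time: 5.32
tcp_pos: [0.6023, -0.1333, 0.1124]
tcp_rot: [-1.803, -1.934, -0.57]
ft_force: [0.3, -1.0, -4.7]
finger_gap: 0.0156
gripper_force: 59.3
```

```bash
cat > chk.py <<'E'
from m import *
def held(show=None,lane=None):
    s=ctrl.observe();print(s['tcp_pos'],s['ft_force'],s['finger_gap'],s['gripper_force'])
    for cam in ("scene","top"):
        p=cams.camera(cam); W=cloud(p)
        if show: cv2.imwrite(f'pics/{show}_{cam}.png',p['img'])
        t=np.array(s['tcp_pos'])
        Q=R.from_rotvec(s['tcp_rot']).as_matrix(); h=np.array([Q[0,2],Q[1,2],0]);h/=np.linalg.norm(h);c=np.array([h[1],-h[0],0])
        d=W-t; a=d@h; b=d@c
        m=(abs(b)<.016)&(d[...,2]>-.03)&(d[...,2]<.03)&(p['z_map']>0)
        for lo,hi in((-.1,-.02),(.02,.1)):
            k=m&(a>lo)&(a<hi)
            if k.sum()>5: print(cam,(lo,hi),k.sum(),'end a',np.round(np.percentile(a[k],[1,99]),4),'z',np.round(np.percentile(W[k][:,2],[5,50,95]),4),'b',np.round(np.percentile(b[k],[3,97]),4))
E
python3 -c "
from chk import *
held('lift1')"
```

```text
[ 0.60234634 -0.13330536  0.11235445] [ 0.25655835 -1.03939138 -4.67058971] 0.01562891993196549 59.26109075546265
scene (-0.1, -0.02) 49 end a [-0.0801 -0.0204] z [0.1051 0.1158 0.1403] b [-0.0109  0.015 ]
scene (0.02, 0.1) 169 end a [0.0212 0.0797] z [0.1059 0.1222 0.1309] b [-0.0113  0.0153]
top (-0.1, -0.02) 44 end a [-0.0451 -0.0213] z [0.1197 0.1246 0.1357] b [-0.0034  0.0092]
top (0.02, 0.1) 220 end a [0.0206 0.0776] z [0.1149 0.1261 0.1317] b [-0.0144  0.0113]
```

View pics/lift1_scene.png

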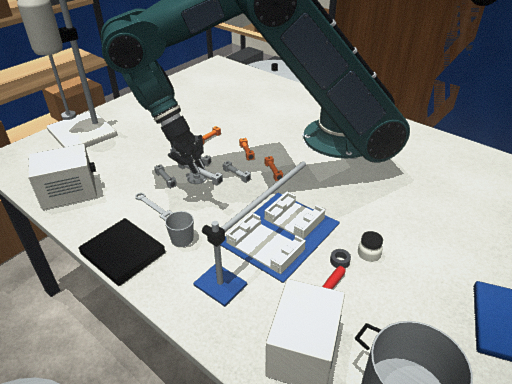

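The scene view shows the long shaft held level in the gripper at (205,172), and the route to the rack is clear. I'll go to the entry point.

```bash
python3 -c "
from m import *
plan(place('LA','LF')[1:])"
```

```text
CALL
{"linear":[33.3, 16.7, 23.6],"dr":[-0.004, 0.0, 0.006]} 
{"linear":[66.6, 33.3, 47.3],"dr":[-0.008, 0.0, 0.011]} 
{"linear":[100.0, 50.0, 70.9],"dr":[-0.011, 0.001, 0.017]} 
{"linear":[133.3, 66.7, 94.6],"dr":[-0.015, 0.001, 0.023]} 
{"linear":[166.6, 83.4, 118.2],"dr":[-0.019, 0.001, 0.028]} enter
{"linear":[183.0, 84.0, 129.7],"dr":[-0.019, 0.001, 0.028]} 
{"linear":[199.4, 84.7, 141.1],"dr":[-0.019, 0.001, 0.028]} b
{"linear":[199.4, 85.1, 161.1],"dr":[-0.019, 0.001, 0.028]} 
CALL
{"linear":[0.0, 0.0, 20.0],"dr":[0.0, 0.0, 0.0]} 
{"linear":[0.0, 0.0, 40.0],"dr":[0.0, 0.0, 0.0]} e
{"linear":[-2.6, 0.0, 45.5],"dr":[0.0, 0.0, 0.0]} 
{"linear":[-5.2, 0.0, 51.0],"dr":[0.0, 0.0, 0.0]} 
{"linear":[-7.9, 0.0, 56.5],"dr":[0.0, 0.0, 0.0]} seat
```

{"op": "apply_moves", "data": {
  "series": [
    {"linear": [33, 17, 24], "dr": [-0.004, 0, 0.006]},
    {"linear": [67, 33, 47], "dr": [-0.008, 0, 0.011]},
    {"linear": [100, 50, 71], "dr": [-0.011, 0.001, 0.017]},
    {"linear": [133, 67, 95], "dr": [-0.015, 0.001, 0.023]},
    {"linear": [166.6, 83.4, 118.2], "dr": [-0.019, 0.001, 0.028]},
    {"linear": [183, 84, 130], "dr": [-0.019, 0.001, 0.028]},
    {"linear": [199.4, 84.7, 141.1], "dr": [-0.019, 0.001, 0.028]},
    {"linear": [199.4, 84.7, 141.1], "dr": [-0.019, 0.001, 0.028]}
  ]
}}

```text
time: 6.42
tcp_pos: [0.6682, 0.1178, 0.1069]
tcp_rot: [-1.835, -1.9, -0.578]
ft_force: [-0.3, -0.3, -3.9]
finger_gap: 0.0157
gripper_force: 59.1
```

```bash
python3 -c "
from chk import *
held('b1')
plan(place('LA','LF')[2:])"
```

```text
[0.66822917 0.11778878 0.10688294] [-0.28902386 -0.3055754  -3.94252176] 0.015705536340789455 59.08915042877197
scene (-0.1, -0.02) 39 end a [-0.0825 -0.0209] z [0.0972 0.1085 0.1359] b [-0.0101  0.0154]
scene (0.02, 0.1) 217 end a [0.0214 0.08  ] z [0.1029 0.1172 0.1253] b [-0.0105  0.0153]
top (-0.1, -0.02) 12 end a [-0.0307 -0.0201] z [0.1178 0.1302 0.1357] b [0.0066 0.0109]
top (0.02, 0.1) 179 end a [0.0212 0.0751] z [0.111  0.1246 0.129 ] b [-0.0128  0.0144]
CALL
{"linear":[0.5, 0.3, 0.0],"dr":[-0.001, -0.0, -0.001]} b
{"linear":[0.5, 0.3, 20.0],"dr":[-0.001, -0.0, -0.001]} 
{"linear":[0.5, 0.3, 40.0],"dr":[-0.001, -0.0, -0.001]} 
{"linear":[0.5, 0.3, 60.0],"dr":[-0.001, -0.0, -0.001]} e
{"linear":[-2.2, 0.3, 65.5],"dr":[-0.001, -0.0, -0.001]} 
{"linear":[-4.8, 0.4, 71.0],"dr":[-0.001, -0.0, -0.001]} 
{"linear":[-7.4, 0.4, 76.5],"dr":[-0.001, -0.0, -0.001]} seat
```

View pics/b1_scene.png

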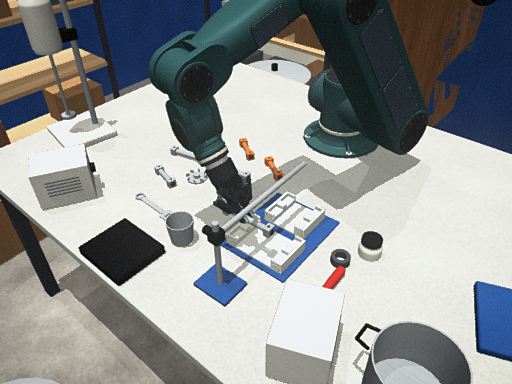

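The scene view shows the shaft's left end passing under the rail at (265,225), above the far long lane, with the gripper body right of the rail. I'll seat it.

{"op": "apply_moves", "data": {
  "series": [
    {"linear": [0.5, 0.3, 20], "dr": [0, 0, 0]},
    {"linear": [0.5, 0.3, 40], "dr": [0, 0, 0]},
    {"linear": [0.5, 0.3, 60], "dr": [0, 0, 0]},
    {"linear": [-2.2, 0.3, 65.5], "dr": [0, 0, 0]},
    {"linear": [-4.8, 0.3, 71], "dr": [0, 0, 0]},
    {"linear": [-7.2, 0.3, 76], "dr": [0, 0, 0]},
    {"linear": [-7.4, 0.3, 76.5], "dr": [0, 0, 0]},
    {"linear": [-7.4, 0.3, 76.5], "dr": [0, 0, 0]}
  ]
}}

```text
time: 7.52
tcp_pos: [0.6681, 0.1546, 0.0405]
tcp_rot: [-1.836, -1.9, -0.58]
ft_force: [-0.1, -0.3, -4.0]
finger_gap: 0.0156
gripper_force: 59.1
```

```bash
python3 -c "
from chk import *
held()
print(place('LA','LF')[-1][1],ctrl.observe()['wrist_torque'])"
```

```text
[0.66807806 0.15464118 0.04053258] [-0.13678442 -0.26948753 -4.04581513] 0.01558214966503562 59.11552011966705
scene (-0.1, -0.02) 147 end a [-0.0918 -0.021 ] z [0.011  0.0143 0.0647] b [-0.0099  0.0154]
scene (0.02, 0.1) 361 end a [0.021  0.0926] z [0.012  0.0438 0.0591] b [-0.0126  0.0154]
top (-0.1, -0.02) 7 end a [-0.029  -0.0206] z [0.0539 0.0656 0.0697] b [0.0069 0.0104]
top (0.02, 0.1) 343 end a [0.0205 0.0907] z [0.0145 0.0514 0.062 ] b [-0.0149  0.0136]
[0.66776494 0.15419431 0.04008509] [-0.96050222 -0.03506859  0.03095074]
```

{"op": "apply_moves", "data": {
  "series": [
    {"linear": [-0.9, 0, 1.2], "dr": [0, 0, 0]},
    {"linear": [-0.9, 0, 1.2], "dr": [0, 0, 0]}
  ]
}}

```text
time: 7.88
tcp_pos: [0.6682, 0.1548, 0.0397]
tcp_rot: [-1.836, -1.9, -0.581]
ft_force: [-3.0, -2.3, 5.1]
finger_gap: 0.0158
gripper_force: 60.1
```

{"op": "apply_moves", "data": {
  "hand": 40,
  "series": [
    {"linear": [0, 0, 0], "dr": [0, 0, 0]},
    {"linear": [0, 0, 0], "dr": [0, 0, 0]},
    {"linear": [0, 0, 0], "dr": [0, 0, 0]},
    {"linear": [0, 0, 0], "dr": [0, 0, 0]},
    {"linear": [0, 0, -15], "dr": [0, 0, 0]},
    {"linear": [0, 0, -45], "dr": [0, 0, 0]},
    {"linear": [0, 0, -90], "dr": [0, 0, 0]},
    {"linear": [0, 0, -90], "dr": [0, 0, 0]}
  ]
}}

```text
time: 8.88
tcp_pos: [0.6715, 0.1008, 0.1157]
tcp_rot: [-1.839, -1.902, -0.584]
ft_force: [0.5, -0.2, -0.4]
finger_gap: 0.0399
gripper_force: 0.0
```

```bash
python3 -c "
from m import *
p=cams.camera('wrist');cv2.imwrite('pics/w2.png',p['img'])
s=ctrl.observe();print(s['tcp_pos'],s['finger_gap'])
x=pick('LB'); Q=x[0][2]
w=x[0][1].copy(); 
plan([('up',np.array(s['tcp_pos'])+[-.02,-.12,.03],R.from_rotvec(s['tcp_rot']).as_matrix(),50)]+x)"
```

```text
[0.67064548 0.10184265 0.11404293] 0.04054571295863676
CALL
{"linear":[-26.8, -8.0, -31.0],"dr":[0.0, 0.0, 0.0]} 
{"linear":[-53.7, -15.9, -62.0],"dr":[0.0, 0.0, 0.0]} 
{"linear":[-80.5, -23.9, -93.0],"dr":[0.0, 0.0, 0.0]} up
{"linear":[-117.1, -44.5, -110.4],"dr":[0.012, 0.0, -0.017]} 
{"linear":[-153.7, -65.1, -127.8],"dr":[0.024, 0.0, -0.033]} 
{"linear":[-190.4, -85.6, -145.2],"dr":[0.036, 0.0, -0.05]} 
{"linear":[-227.0, -106.2, -162.6],"dr":[0.048, 0.0, -0.067]} 
{"linear":[-263.6, -126.8, -180.0],"dr":[0.06, 0.0, -0.084]} 
CALL
{"linear":[-34.8, -24.6, -16.1],"dr":[0.012, 0.0, -0.016]} 
{"linear":[-69.5, -49.2, -32.1],"dr":[0.024, 0.0, -0.033]} 
{"linear":[-104.2, -73.8, -48.1],"dr":[0.036, 0.0, -0.05]} 
{"linear":[-139.0, -98.4, -64.2],"dr":[0.048, 0.0, -0.067]} pre
{"linear":[-139.0, -99.7, -39.2],"dr":[0.048, 0.0, -0.067]} 
{"linear":[-139.0, -100.9, -14.2],"dr":[0.048, 0.0, -0.067]} 
{"linear":[-139.1, -102.1, 10.7],"dr":[0.048, 0.0, -0.067]} near
{"linear":[-139.1, -102.4, 18.2],"dr":[0.048, 0.0, -0.067]} 
CALL
{"linear":[0.0, -0.0, 7.5],"dr":[0.0, 0.0, 0.0]} grasp
```

View pics/w2.png

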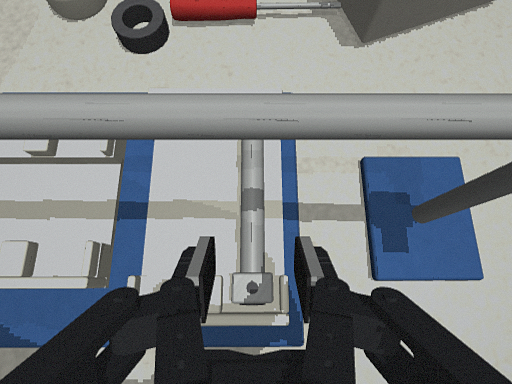

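The wrist view shows long_a's near hub at (252,288) between the cheeks, lying flat. Next is long_b.

{"op": "apply_moves", "data": {
  "hand": 45,
  "series": [
    {"linear": [-27, -8, -31], "dr": [0, 0, 0]},
    {"linear": [-54, -16, -62], "dr": [0, 0, 0]},
    {"linear": [-80.5, -24, -93], "dr": [0, 0, 0]},
    {"linear": [-117, -44.5, -110.4], "dr": [0.012, 0, -0.017]},
    {"linear": [-154, -65, -128], "dr": [0.024, 0, -0.033]},
    {"linear": [-190, -86, -145], "dr": [0.036, 0, -0.05]},
    {"linear": [-227, -106, -163], "dr": [0.048, 0, -0.067]},
    {"linear": [-263.6, -126.8, -180], "dr": [0.06, 0, -0.084]}
  ]
}}

```text
time: 9.93
tcp_pos: [0.5531, -0.221, 0.1079]
tcp_rot: [-1.724, -1.981, -0.543]
ft_force: [-0.0, -0.2, 1.1]
finger_gap: 0.045
gripper_force: 0.0
```

{"op": "apply_moves", "data": {
  "series": [
    {"linear": [-35, -25, -16], "dr": [0.012, 0, -0.016]},
    {"linear": [-70, -49, -32], "dr": [0.024, 0, -0.033]},
    {"linear": [-104, -74, -48], "dr": [0.036, 0, -0.05]},
    {"linear": [-139, -98.4, -64.2], "dr": [0.048, 0, -0.067]},
    {"linear": [-139, -98.4, -64.2], "dr": [0.048, 0, -0.067]},
    {"linear": [-139, -98.4, -64.2], "dr": [0.048, 0, -0.067]}
  ]
}}

```text
time: 10.68
tcp_pos: [0.4772, -0.3823, 0.0811]
tcp_rot: [-1.636, -2.04, -0.515]
ft_force: [0.2, 0.2, 0.9]
finger_gap: 0.0447
gripper_force: 0.0
```

```bash
python3 -c "
from m import *
plan(pick('LB'))
p=cams.camera('wrist');W=cloud(p);x,y,a=S['LB']
for c in [(x,y)]:
  m=(np.hypot(W[...,0]-x,W[...,1]-y)<.085)&(W[...,2]>.017)&(W[...,2]<.035)
  r=cv2.minAreaRect((W[m][:,:2]*1000).astype(np.float32));print(r)
"
```

```text
CALL
{"linear":[-0.4, -0.3, -2.3],"dr":[-0.003, -0.002, -0.0]} pre
{"linear":[-0.4, -0.2, 22.7],"dr":[-0.003, -0.002, -0.0]} 
{"linear":[-0.4, -0.1, 47.7],"dr":[-0.003, -0.002, -0.0]} 
{"linear":[-0.5, -0.1, 72.7],"dr":[-0.003, -0.002, -0.0]} near
{"linear":[-0.5, -0.0, 80.2],"dr":[-0.003, -0.002, -0.0]} 
{"linear":[-0.5, -0.0, 87.7],"dr":[-0.003, -0.002, -0.0]} grasp
((466.75, -338.3103942871094), (28.014860153198242, 160.85433959960938), 12.447436332702637)
```

{"op": "apply_moves", "data": {
  "series": [
    {"linear": [-0.4, 0, 25], "dr": [0, 0, 0]},
    {"linear": [-0.4, 0, 50], "dr": [0, 0, 0]},
    {"linear": [-0.4, 0, 72], "dr": [0, 0, 0]},
    {"linear": [-0.4, 0, 80], "dr": [0, 0, 0]},
    {"linear": [-0.4, 0, 87.5], "dr": [0, 0, 0]},
    {"linear": [-0.4, 0, 87.5], "dr": [0, 0, 0]}
  ]
}}

```text
time: 11.48
tcp_pos: [0.4662, -0.3341, 0.0098]
tcp_rot: [-1.636, -2.041, -0.514]
ft_force: [0.3, 0.2, -0.2]
finger_gap: 0.0449
gripper_force: 0.0
```

{"op": "apply_moves", "data": {
  "hand": 5,
  "series": [
    {"linear": [0, 0, 0], "dr": [0, 0, 0]},
    {"linear": [0, 0, 0], "dr": [0, 0, 0]},
    {"linear": [0, 0, 0], "dr": [0, 0, 0]},
    {"linear": [0, 0, 0], "dr": [0, 0, 0]},
    {"linear": [0, 0, 0], "dr": [0, 0, 0]}
  ]
}}

```text
time: 12.1
tcp_pos: [0.4663, -0.3348, 0.0101]
tcp_rot: [-1.637, -2.042, -0.514]
ft_force: [-0.3, -1.9, 6.0]
finger_gap: 0.0157
gripper_force: 58.6
```

{"op": "apply_moves", "data": {
  "series": [
    {"linear": [10, 0, -14], "dr": [0, 0, 0]},
    {"linear": [29, 0, -40], "dr": [0, 0, 0]},
    {"linear": [57.4, 0, -82], "dr": [0, 0, 0]},
    {"linear": [57.4, 0, -82], "dr": [0, 0, 0]}
  ]
}}

```text
time: 12.6
tcp_pos: [0.4671, -0.3353, 0.1134]
tcp_rot: [-1.639, -2.046, -0.513]
ft_force: [0.8, -0.9, -4.8]
finger_gap: 0.0159
gripper_force: 59.1
```

```bash
python3 -c "
from chk import *
held()
plan(place('LB','LN')[1:])"
```

```text
[ 0.46706586 -0.33531043  0.11338164] [ 0.77473463 -0.94659666 -4.78611247] 0.015923028241382663 59.06420052051544
scene (-0.1, -0.02) 56 end a [-0.0833 -0.0228] z [0.1073 0.118  0.1327] b [-0.0068  0.0158]
scene (0.02, 0.1) 122 end a [0.0203 0.0813] z [0.1078 0.1219 0.131 ] b [-0.0109  0.0155]
CALL
{"linear":[30.0, 22.8, 21.3],"dr":[-0.011, 0.0, 0.015]} 
{"linear":[60.1, 45.6, 42.6],"dr":[-0.022, 0.0, 0.03]} 
{"linear":[90.1, 68.4, 63.9],"dr":[-0.032, 0.0, 0.045]} 
{"linear":[120.2, 91.2, 85.3],"dr":[-0.043, 0.0, 0.061]} 
{"linear":[150.2, 114.0, 106.6],"dr":[-0.054, 0.0, 0.076]} 
{"linear":[180.3, 136.8, 127.9],"dr":[-0.065, 0.0, 0.091]} 
{"linear":[210.3, 159.6, 149.2],"dr":[-0.076, 0.0, 0.106]} 
{"linear":[240.3, 182.4, 170.5],"dr":[-0.086, 0.0, 0.121]} 
CALL
{"linear":[32.5, 17.1, 23.0],"dr":[-0.011, 0.0, 0.015]} 
{"linear":[65.0, 34.2, 46.1],"dr":[-0.022, 0.0, 0.03]} enter
{"linear":[81.3, 34.9, 57.5],"dr":[-0.022, 0.0, 0.03]} 
{"linear":[97.7, 35.7, 69.0],"dr":[-0.022, 0.0, 0.03]} b
{"linear":[97.7, 36.1, 89.0],"dr":[-0.022, 0.0, 0.03]} 
{"linear":[97.7, 36.5, 109.0],"dr":[-0.022, 0.0, 0.03]} 
{"linear":[97.7, 37.0, 129.0],"dr":[-0.022, 0.0, 0.03]} e
{"linear":[95.1, 37.0, 134.5],"dr":[-0.022, 0.0, 0.03]} 
CALL
{"linear":[-2.6, 0.0, 5.4],"dr":[-0.0, 0.0, 0.0]} 
{"linear":[-5.2, 0.0, 10.9],"dr":[-0.0, 0.0, 0.0]} seat
```

{"op": "apply_moves", "data": {
  "series": [
    {"linear": [30, 23, 21], "dr": [-0.011, 0, 0.015]},
    {"linear": [60, 46, 43], "dr": [-0.022, 0, 0.03]},
    {"linear": [90, 68, 64], "dr": [-0.032, 0, 0.045]},
    {"linear": [120, 91, 85], "dr": [-0.043, 0, 0.061]},
    {"linear": [150, 114, 107], "dr": [-0.054, 0, 0.076]},
    {"linear": [180, 137, 128], "dr": [-0.065, 0, 0.091]},
    {"linear": [210, 160, 149], "dr": [-0.076, 0, 0.106]},
    {"linear": [240.3, 182.4, 170.5], "dr": [-0.086, 0, 0.121]}
  ]
}}

```text
time: 13.7
tcp_pos: [0.5797, -0.0054, 0.1066]
tcp_rot: [-1.797, -1.927, -0.564]
ft_force: [-0.0, 0.3, -2.7]
finger_gap: 0.0152
gripper_force: 59.1
```

{"op": "apply_moves", "data": {
  "series": [
    {"linear": [32.5, 17, 23], "dr": [-0.011, 0, 0.015]},
    {"linear": [65, 34, 46], "dr": [-0.022, 0, 0.03]},
    {"linear": [81, 35, 57.5], "dr": [-0.022, 0, 0.03]},
    {"linear": [97.7, 35.7, 69], "dr": [-0.022, 0, 0.03]},
    {"linear": [97.7, 35.7, 69], "dr": [-0.022, 0, 0.03]},
    {"linear": [97.7, 35.7, 69], "dr": [-0.022, 0, 0.03]}
  ]
}}

```text
time: 14.45
tcp_pos: [0.6067, 0.1142, 0.1068]
tcp_rot: [-1.837, -1.899, -0.578]
ft_force: [0.3, 0.1, -3.9]
finger_gap: 0.0151
gripper_force: 59.0
```

```bash
python3 -c "
from chk import *
held()
plan(place('LB','LN')[3:])"
```

```text
[0.6067439  0.11420511 0.10675339] [ 0.34325717  0.06866972 -3.90679373] 0.015110155532340491 58.95812451839447
scene (-0.1, -0.02) 45 end a [-0.0826 -0.0213] z [0.0977 0.1091 0.1333] b [-0.01    0.0157]
scene (0.02, 0.1) 203 end a [0.0215 0.0796] z [0.1025 0.1168 0.1245] b [-0.0104  0.0151]
top (-0.1, -0.02) 20 end a [-0.0308 -0.0201] z [0.1182 0.122  0.1353] b [0.0012 0.0101]
top (0.02, 0.1) 166 end a [0.0217 0.0749] z [0.1075 0.124  0.1285] b [-0.0129  0.0137]
CALL
{"linear":[0.2, 0.0, 15.0],"dr":[-0.0, -0.0, -0.0]} 
{"linear":[0.4, 0.0, 30.1],"dr":[-0.0, -0.0, -0.001]} 
{"linear":[0.5, 0.0, 45.1],"dr":[-0.0, -0.0, -0.001]} 
{"linear":[0.7, 0.1, 60.2],"dr":[-0.0, -0.0, -0.001]} e
{"linear":[-1.9, 0.1, 65.6],"dr":[-0.0, -0.0, -0.001]} 
{"linear":[-4.5, 0.1, 71.1],"dr":[-0.0, -0.0, -0.001]} 
{"linear":[-7.2, 0.1, 76.6],"dr":[-0.0, -0.0, -0.001]} seat
```

{"op": "apply_moves", "data": {
  "series": [
    {"linear": [0.3, 0, 20], "dr": [0, 0, 0]},
    {"linear": [0.5, 0, 40], "dr": [0, 0, 0]},
    {"linear": [0.7, 0, 60], "dr": [0, 0, 0]},
    {"linear": [-1.9, 0, 65.6], "dr": [0, 0, 0]},
    {"linear": [-4.5, 0, 71], "dr": [0, 0, 0]},
    {"linear": [-7.2, 0, 76.6], "dr": [0, 0, 0]},
    {"linear": [-8, 0, 77.8], "dr": [0, 0, 0]},
    {"linear": [-8, 0, 77.8], "dr": [0, 0, 0]}
  ]
}}

```text
time: 15.55
tcp_pos: [0.6063, 0.1525, 0.0401]
tcp_rot: [-1.837, -1.9, -0.581]
ft_force: [-5.0, -5.1, 9.8]
finger_gap: 0.0151
gripper_force: 60.7
```

{"op": "apply_moves", "data": {
  "hand": 38,
  "series": [
    {"linear": [0, 0, 0], "dr": [0, 0, 0]},
    {"linear": [0, 0, 0], "dr": [0, 0, 0]},
    {"linear": [0, 0, 0], "dr": [0, 0, 0]},
    {"linear": [0, 0, 0], "dr": [0, 0, 0]},
    {"linear": [0, 0, -15], "dr": [0, 0, 0]},
    {"linear": [0, 0, -45], "dr": [0, 0, 0]},
    {"linear": [0, 0, -90], "dr": [0, 0, 0]},
    {"linear": [0, 0, -90], "dr": [0, 0, 0]}
  ]
}}

```text
time: 16.55
tcp_pos: [0.6091, 0.0998, 0.1148]
tcp_rot: [-1.839, -1.902, -0.583]
ft_force: [0.6, -0.0, -0.3]
finger_gap: 0.0383
gripper_force: 0.0
```

```bash
python3 -c "
from m import *
p=cams.camera('wrist');cv2.imwrite('pics/w3.png',p['img'])
s=ctrl.observe();print(s['tcp_pos'],s['finger_gap'])
x=pick('SA')
plan([('up',np.array(s['tcp_pos'])+[-.02,-.12,.02],R.from_rotvec(s['tcp_rot']).as_matrix(),50)]+x)"
```

```text
[0.60828798 0.10064674 0.11333772] 0.038397479297163424
CALL
{"linear":[-28.7, -8.0, -28.3],"dr":[0.0, 0.0, 0.0]} 
{"linear":[-57.5, -16.0, -56.6],"dr":[0.0, 0.0, 0.0]} 
{"linear":[-86.2, -23.9, -84.8],"dr":[0.0, 0.0, 0.0]} up
{"linear":[-119.6, -56.6, -95.9],"dr":[-0.01, -0.0, 0.014]} 
{"linear":[-153.0, -89.4, -107.1],"dr":[-0.019, -0.0, 0.028]} 
{"linear":[-186.4, -122.1, -118.2],"dr":[-0.029, -0.0, 0.043]} 
{"linear":[-219.9, -154.8, -129.3],"dr":[-0.038, -0.0, 0.057]} 
{"linear":[-253.3, -187.5, -140.4],"dr":[-0.048, -0.0, 0.071]} pre
CALL
{"linear":[0.0, -0.0, 25.0],"dr":[0.0, -0.0, -0.0]} 
{"linear":[0.0, -0.0, 50.0],"dr":[0.0, -0.0, -0.0]} 
{"linear":[0.0, -0.0, 75.0],"dr":[0.0, -0.0, -0.0]} near
{"linear":[0.0, -0.0, 82.5],"dr":[0.0, -0.0, -0.0]} 
{"linear":[0.0, -0.0, 90.0],"dr":[0.0, -0.0, -0.0]} grasp
```

View pics/w3.png

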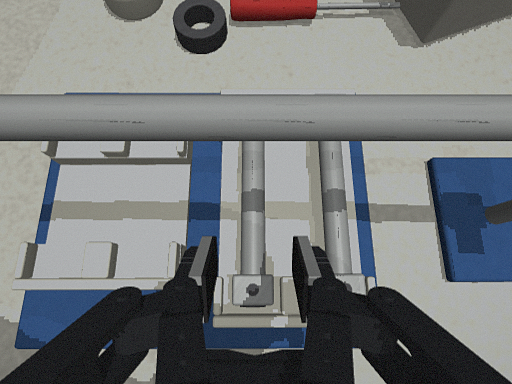

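Both long shafts are in their lanes, with near hubs at (252,290) and about (345,285). Next is short_a.

{"op": "apply_moves", "data": {
  "hand": 45,
  "series": [
    {"linear": [-29, -8, -28], "dr": [0, 0, 0]},
    {"linear": [-57.5, -16, -57], "dr": [0, 0, 0]},
    {"linear": [-86, -24, -85], "dr": [0, 0, 0]},
    {"linear": [-120, -57, -96], "dr": [-0.01, 0, 0.014]},
    {"linear": [-153, -89, -107], "dr": [-0.019, 0, 0.028]},
    {"linear": [-186, -122, -118], "dr": [-0.029, 0, 0.043]},
    {"linear": [-220, -155, -129], "dr": [-0.038, 0, 0.057]},
    {"linear": [-253.3, -187.5, -140.4], "dr": [-0.048, 0, 0.071]}
  ]
}}

```text
time: 17.6
tcp_pos: [0.4288, -0.1931, 0.0812]
tcp_rot: [-1.925, -1.827, -0.605]
ft_force: [1.0, -0.6, 0.4]
finger_gap: 0.045
gripper_force: 0.0
```

{"op": "apply_moves", "data": {
  "series": [
    {"linear": [0, 0, 0], "dr": [0, 0, 0]},
    {"linear": [0, 0, 0], "dr": [0, 0, 0]},
    {"linear": [0, 0, 0], "dr": [0, 0, 0]}
  ]
}}

```text
time: 17.98
tcp_pos: [0.4305, -0.192, 0.0823]
tcp_rot: [-1.924, -1.829, -0.605]
ft_force: [-0.3, 0.6, -0.0]
finger_gap: 0.0449
gripper_force: 0.0
```

```bash
python3 -c "
from m import *
plan(pick('SA'))
p=cams.camera('wrist');W=cloud(p);x,y,a=S['SA']
m=(np.hypot(W[...,0]-x,W[...,1]-y)<.065)&(W[...,2]>.017)&(W[...,2]<.035)
print(cv2.minAreaRect((W[m][:,:2]*1000).astype(np.float32)))
"
```

```text
CALL
{"linear":[-0.9, 0.1, -1.3],"dr":[-0.003, -0.0, 0.001]} pre
{"linear":[-0.9, 0.1, 23.7],"dr":[-0.003, -0.0, 0.001]} 
{"linear":[-0.9, 0.2, 48.7],"dr":[-0.003, -0.0, 0.001]} 
{"linear":[-0.9, 0.3, 73.7],"dr":[-0.003, -0.0, 0.001]} near
{"linear":[-0.9, 0.3, 81.2],"dr":[-0.003, -0.0, 0.001]} 
{"linear":[-0.9, 0.3, 88.7],"dr":[-0.003, -0.0, 0.001]} grasp
((432.18975830078125, -144.97457885742188), (111.51106262207031, 27.66887092590332), 86.7998275756836)
```

{"op": "apply_moves", "data": {
  "series": [
    {"linear": [-0.7, 0, 25], "dr": [0, 0, 0]},
    {"linear": [-0.7, 0, 50], "dr": [0, 0, 0]},
    {"linear": [-0.7, 0, 73], "dr": [0, 0, 0]},
    {"linear": [-0.7, 0, 81], "dr": [0, 0, 0]},
    {"linear": [-0.7, 0, 88.7], "dr": [0, 0, 0]},
    {"linear": [-0.7, 0, 88.7], "dr": [0, 0, 0]}
  ]
}}

```text
time: 18.77
tcp_pos: [0.4326, -0.1426, 0.0094]
tcp_rot: [-1.925, -1.828, -0.606]
ft_force: [-0.1, -0.2, 0.7]
finger_gap: 0.0448
gripper_force: 0.0
```

{"op": "apply_moves", "data": {
  "hand": 5,
  "series": [
    {"linear": [0, 0, 0], "dr": [0, 0, 0]},
    {"linear": [0, 0, 0], "dr": [0, 0, 0]},
    {"linear": [0, 0, 0], "dr": [0, 0, 0]},
    {"linear": [0, 0, 0], "dr": [0, 0, 0]},
    {"linear": [0, 0, 0], "dr": [0, 0, 0]}
  ]
}}

```text
time: 19.4
tcp_pos: [0.4327, -0.1432, 0.0098]
tcp_rot: [-1.926, -1.828, -0.606]
ft_force: [-1.6, -2.0, 6.8]
finger_gap: 0.0157
gripper_force: 58.5
```

{"op": "apply_moves", "data": {
  "series": [
    {"linear": [10, 0, -14], "dr": [0, 0, 0]},
    {"linear": [29, 0, -40], "dr": [0, 0, 0]},
    {"linear": [57.4, 0, -82], "dr": [0, 0, 0]},
    {"linear": [57.4, 0, -82], "dr": [0, 0, 0]}
  ]
}}

```text
time: 19.9
tcp_pos: [0.4336, -0.1439, 0.1116]
tcp_rot: [-1.928, -1.832, -0.607]
ft_force: [0.2, -0.1, -2.2]
finger_gap: 0.0153
gripper_force: 59.2
```

```bash
python3 -c "
from chk import *
held()
plan(place('SA','SF')[1:])"
```

```text
[ 0.43360927 -0.14387905  0.11163512] [ 0.18810179 -0.10482254 -2.1774748 ] 0.015323346850785877 59.196454882621765
scene (-0.1, -0.02) 38 end a [-0.0543 -0.0212] z [0.105  0.1175 0.1379] b [-0.0099  0.0155]
scene (0.02, 0.1) 106 end a [0.021  0.0575] z [0.1034 0.1216 0.1303] b [-0.0117  0.0147]
top (-0.1, -0.02) 72 end a [-0.0433 -0.0212] z [0.121  0.1258 0.1376] b [-0.0078  0.0086]
top (0.02, 0.1) 149 end a [0.0211 0.0551] z [0.1178 0.1279 0.132 ] b [-0.0125  0.0133]
CALL
{"linear":[29.8, 13.7, 21.2],"dr":[0.008, 0.0, -0.012]} 
{"linear":[59.6, 27.4, 42.4],"dr":[0.016, 0.0, -0.024]} 
{"linear":[89.4, 41.1, 63.6],"dr":[0.024, 0.0, -0.035]} 
{"linear":[119.2, 54.8, 84.8],"dr":[0.032, 0.0, -0.047]} 
{"linear":[149.0, 68.5, 106.0],"dr":[0.04, 0.0, -0.059]} 
{"linear":[178.8, 82.2, 127.2],"dr":[0.048, 0.0, -0.071]} enter
{"linear":[195.2, 80.5, 138.6],"dr":[0.048, 0.0, -0.071]} 
{"linear":[211.5, 78.8, 150.1],"dr":[0.048, 0.0, -0.071]} b
CALL
{"linear":[0.0, 0.0, 20.0],"dr":[0.0, 0.0, 0.0]} 
{"linear":[0.0, 0.0, 40.0],"dr":[0.0, 0.0, 0.0]} 
{"linear":[0.0, 0.0, 60.0],"dr":[0.0, 0.0, 0.0]} e
{"linear":[-2.6, 0.0, 65.5],"dr":[0.0, 0.0, 0.0]} 
{"linear":[-5.2, 0.0, 70.9],"dr":[0.0, 0.0, 0.0]} 
{"linear":[-7.8, 0.0, 76.4],"dr":[0.0, 0.0, 0.0]} seat
```

{"op": "apply_moves", "data": {
  "series": [
    {"linear": [30, 14, 21], "dr": [0.008, 0, -0.012]},
    {"linear": [60, 27, 42], "dr": [0.016, 0, -0.024]},
    {"linear": [89, 41, 64], "dr": [0.024, 0, -0.035]},
    {"linear": [119, 55, 85], "dr": [0.032, 0, -0.047]},
    {"linear": [149, 68.5, 106], "dr": [0.04, 0, -0.059]},
    {"linear": [179, 82, 127], "dr": [0.048, 0, -0.071]},
    {"linear": [195, 80.5, 138.6], "dr": [0.048, 0, -0.071]},
    {"linear": [211.5, 78.8, 150.1], "dr": [0.048, 0, -0.071]}
  ]
}}

```text
time: 21.0
tcp_pos: [0.5239, 0.1132, 0.106]
tcp_rot: [-1.835, -1.899, -0.576]
ft_force: [0.2, 0.4, -2.9]
finger_gap: 0.0156
gripper_force: 59.1
```

{"op": "apply_moves", "data": {
  "series": [
    {"linear": [0, 0, 0], "dr": [0, 0, 0]},
    {"linear": [0, 0, 0], "dr": [0, 0, 0]},
    {"linear": [0, 0, 0], "dr": [0, 0, 0]}
  ]
}}

```text
time: 21.38
tcp_pos: [0.5247, 0.1115, 0.1073]
tcp_rot: [-1.837, -1.899, -0.579]
ft_force: [0.1, -1.0, -2.8]
finger_gap: 0.0157
gripper_force: 59.1
```

```bash
python3 -c "
from chk import *
held()
plan(place('SA','SF')[3:])"
```

```text
[0.52472382 0.11152694 0.10728477] [ 0.11395044 -1.0089318  -2.81147259] 0.01574331035123138 59.110910296440125
scene (-0.1, -0.02) 33 end a [-0.0527 -0.0239] z [0.0999 0.1139 0.133 ] b [-0.0097  0.0157]
scene (0.02, 0.1) 132 end a [0.0221 0.0562] z [0.0997 0.1173 0.1263] b [-0.0092  0.0156]
top (-0.1, -0.02) 26 end a [-0.0311 -0.0211] z [0.1185 0.1217 0.1368] b [-0.0018  0.0091]
top (0.02, 0.1) 79 end a [0.0202 0.0546] z [0.1185 0.1264 0.1299] b [-0.0125  0.0143]
CALL
{"linear":[0.0, -0.0, 15.1],"dr":[-0.0, -0.0, -0.0]} 
{"linear":[0.0, -0.0, 30.2],"dr":[-0.0, -0.0, -0.0]} 
{"linear":[0.0, -0.0, 45.3],"dr":[-0.0, -0.0, -0.001]} 
{"linear":[0.0, -0.0, 60.4],"dr":[-0.0, -0.0, -0.001]} e
{"linear":[-2.6, -0.0, 65.8],"dr":[-0.0, -0.0, -0.001]} 
{"linear":[-5.2, -0.0, 71.3],"dr":[-0.0, -0.0, -0.001]} 
{"linear":[-7.8, -0.0, 76.8],"dr":[-0.0, -0.0, -0.001]} seat
```

{"op": "apply_moves", "data": {
  "series": [
    {"linear": [-0.5, 0, 20], "dr": [0, 0, 0]},
    {"linear": [-1, 0, 40], "dr": [0, 0, 0]},
    {"linear": [-1.2, 0, 59.5], "dr": [0, 0, 0]},
    {"linear": [-3.8, 0, 65], "dr": [0, 0, 0]},
    {"linear": [-6.4, 0, 70.4], "dr": [0, 0, 0]},
    {"linear": [-9, 0, 76], "dr": [0, 0, 0]},
    {"linear": [-9.8, 0, 77.1], "dr": [0, 0, 0]},
    {"linear": [-9.8, 0, 77.1], "dr": [0, 0, 0]}
  ]
}}

```text
time: 22.48
tcp_pos: [0.5238, 0.1482, 0.0398]
tcp_rot: [-1.837, -1.9, -0.581]
ft_force: [-2.4, -4.7, 9.8]
finger_gap: 0.0159
gripper_force: 60.7
```

{"op": "apply_moves", "data": {
  "hand": 38,
  "series": [
    {"linear": [0, 0, 0], "dr": [0, 0, 0]},
    {"linear": [0, 0, 0], "dr": [0, 0, 0]},
    {"linear": [0, 0, 0], "dr": [0, 0, 0]},
    {"linear": [0, 0, 0], "dr": [0, 0, 0]},
    {"linear": [0, 0, -15], "dr": [0, 0, 0]},
    {"linear": [0, 0, -45], "dr": [0, 0, 0]},
    {"linear": [0, 0, -90], "dr": [0, 0, 0]},
    {"linear": [0, 0, -90], "dr": [0, 0, 0]}
  ]
}}

```text
time: 23.48
tcp_pos: [0.5267, 0.0953, 0.1144]
tcp_rot: [-1.839, -1.902, -0.582]
ft_force: [0.1, -0.5, -1.4]
finger_gap: 0.0385
gripper_force: 0.0
```

```bash
python3 -c "
from m import *
p=cams.camera('wrist');cv2.imwrite('pics/w4.png',p['img'])
s=ctrl.observe();print(s['tcp_pos'],s['finger_gap'])
plan([('up',np.array(s['tcp_pos'])+[.01,-.12,.02],R.from_rotvec(s['tcp_rot']).as_matrix(),50)]+pick('SB'))"
```

```text
[0.52591193 0.09619596 0.11309592] 0.03828149029841179
CALL
{"linear":[-29.0, 2.0, -28.5],"dr":[0.0, 0.0, 0.0]} 
{"linear":[-58.0, 4.0, -56.9],"dr":[0.0, 0.0, 0.0]} 
{"linear":[-87.1, 6.1, -85.4],"dr":[0.0, 0.0, 0.0]} up
{"linear":[-130.6, 12.9, -107.1],"dr":[-0.023, -0.0, 0.033]} 
{"linear":[-174.2, 19.7, -128.8],"dr":[-0.045, -0.0, 0.065]} 
{"linear":[-217.7, 26.5, -150.5],"dr":[-0.068, -0.0, 0.098]} 
{"linear":[-261.3, 33.3, -172.2],"dr":[-0.09, -0.0, 0.13]} 
{"linear":[-304.8, 40.2, -193.9],"dr":[-0.113, -0.0, 0.163]} 
CALL
{"linear":[-41.7, 16.1, -20.4],"dr":[-0.022, -0.0, 0.032]} 
{"linear":[-83.4, 32.3, -40.8],"dr":[-0.045, -0.0, 0.065]} pre
{"linear":[-83.4, 33.4, -15.9],"dr":[-0.045, -0.0, 0.065]} 
{"linear":[-83.4, 34.6, 9.1],"dr":[-0.045, -0.0, 0.065]} 
{"linear":[-83.5, 35.7, 34.1],"dr":[-0.045, -0.0, 0.065]} near
{"linear":[-83.5, 36.0, 41.6],"dr":[-0.045, -0.0, 0.065]} 
{"linear":[-83.5, 36.4, 49.1],"dr":[-0.045, -0.0, 0.065]} grasp
```

View pics/w4.png

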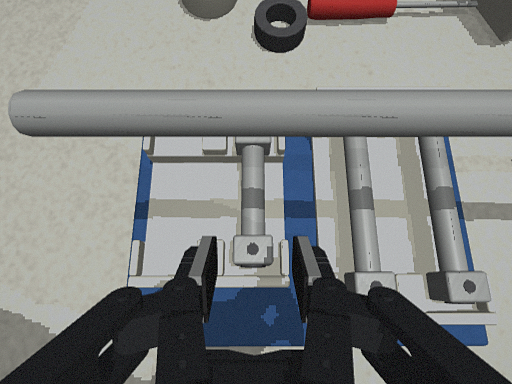

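short_a lies in the far short lane, hub at (252,250). Next is short_b.

{"op": "apply_moves", "data": {
  "hand": 45,
  "series": [
    {"linear": [-29, 2, -28.5], "dr": [0, 0, 0]},
    {"linear": [-58, 4, -57], "dr": [0, 0, 0]},
    {"linear": [-87, 6, -85], "dr": [0, 0, 0]},
    {"linear": [-130.6, 13, -107], "dr": [-0.023, 0, 0.033]},
    {"linear": [-174, 20, -129], "dr": [-0.045, 0, 0.065]},
    {"linear": [-218, 26.5, -150.5], "dr": [-0.068, 0, 0.098]},
    {"linear": [-261, 33, -172], "dr": [-0.09, 0, 0.13]},
    {"linear": [-304.8, 40.2, -193.9], "dr": [-0.113, 0, 0.163]}
  ]
}}

```text
time: 24.52
tcp_pos: [0.5778, -0.2631, 0.0949]
tcp_rot: [-2.039, -1.726, -0.642]
ft_force: [0.1, -0.6, -0.1]
finger_gap: 0.0452
gripper_force: 0.0
```

{"op": "apply_moves", "data": {
  "series": [
    {"linear": [-42, 16, -20], "dr": [-0.022, 0, 0.032]},
    {"linear": [-83.4, 32.3, -40.8], "dr": [-0.045, 0, 0.065]},
    {"linear": [-83.4, 32.3, -40.8], "dr": [-0.045, 0, 0.065]},
    {"linear": [-83.4, 32.3, -40.8], "dr": [-0.045, 0, 0.065]},
    {"linear": [-83.4, 32.3, -40.8], "dr": [-0.045, 0, 0.065]}
  ]
}}

```text
time: 25.15
tcp_pos: [0.5948, -0.3568, 0.0821]
tcp_rot: [-2.115, -1.655, -0.665]
ft_force: [-0.4, 0.2, 0.7]
finger_gap: 0.0452
gripper_force: 0.0
```

```bash
python3 -c "
from m import *
p=cams.camera('wrist');W=cloud(p);x,y,a=S['SB']
m=(np.hypot(W[...,0]-x,W[...,1]-y)<.065)&(W[...,2]>.017)&(W[...,2]<.035)
print(cv2.minAreaRect((W[m][:,:2]*1000).astype(np.float32)))
plan(pick('SB'))
"
```

```text
((606.1312866210938, -313.14459228515625), (111.49449157714844, 27.700225830078125), 76.08283233642578)
CALL
{"linear":[-1.2, 0.5, -1.5],"dr":[-0.003, -0.0, 0.001]} pre
{"linear":[-1.2, 0.6, 23.5],"dr":[-0.003, -0.0, 0.001]} 
{"linear":[-1.2, 0.7, 48.5],"dr":[-0.003, -0.0, 0.001]} 
{"linear":[-1.3, 0.7, 73.5],"dr":[-0.003, -0.0, 0.001]} near
{"linear":[-1.3, 0.7, 81.0],"dr":[-0.003, -0.0, 0.001]} 
{"linear":[-1.3, 0.8, 88.5],"dr":[-0.003, -0.0, 0.001]} grasp
```

{"op": "apply_moves", "data": {
  "series": [
    {"linear": [-1, 0.5, 25], "dr": [0, 0, 0]},
    {"linear": [-1, 0.5, 50], "dr": [0, 0, 0]},
    {"linear": [-1, 0.5, 73], "dr": [0, 0, 0]},
    {"linear": [-1, 0.5, 81], "dr": [0, 0, 0]},
    {"linear": [-1, 0.5, 88.5], "dr": [0, 0, 0]},
    {"linear": [-1, 0.5, 88.5], "dr": [0, 0, 0]}
  ]
}}

```text
time: 25.95
tcp_pos: [0.607, -0.3098, 0.0091]
tcp_rot: [-2.116, -1.655, -0.666]
ft_force: [-0.4, -0.2, 0.3]
finger_gap: 0.0449
gripper_force: 0.0
```

{"op": "apply_moves", "data": {
  "hand": 5,
  "series": [
    {"linear": [0, 0, 0], "dr": [0, 0, 0]},
    {"linear": [0, 0, 0], "dr": [0, 0, 0]},
    {"linear": [0, 0, 0], "dr": [0, 0, 0]},
    {"linear": [0, 0, 0], "dr": [0, 0, 0]},
    {"linear": [0, 0, 0], "dr": [0, 0, 0]}
  ]
}}

```text
time: 26.58
tcp_pos: [0.6071, -0.3105, 0.0095]
tcp_rot: [-2.117, -1.655, -0.666]
ft_force: [-2.0, -2.1, 6.0]
finger_gap: 0.0152
gripper_force: 58.7
```

{"op": "apply_moves", "data": {
  "series": [
    {"linear": [10, 0, -14], "dr": [0, 0, 0]},
    {"linear": [29, 0, -40], "dr": [0, 0, 0]},
    {"linear": [57.4, 0, -82], "dr": [0, 0, 0]},
    {"linear": [57.4, 0, -82], "dr": [0, 0, 0]}
  ]
}}

```text
time: 27.08
tcp_pos: [0.6082, -0.3109, 0.1134]
tcp_rot: [-2.119, -1.66, -0.668]
ft_force: [0.4, -0.7, -1.6]
finger_gap: 0.0157
gripper_force: 58.8
```

```bash
python3 -c "
from chk import *
held()
plan(place('SB','SN')[1:])"
```

```text
[ 0.60821492 -0.31092919  0.11344782] [ 0.42153334 -0.70828631 -1.6316082 ] 0.01567227454673796 58.78611087799072
scene (-0.1, -0.02) 30 end a [-0.0538 -0.0214] z [0.1095 0.1251 0.1364] b [-0.011   0.0152]
scene (0.02, 0.1) 105 end a [0.0251 0.0582] z [0.1064 0.1248 0.1323] b [-0.0123  0.0146]
top (-0.1, -0.02) 60 end a [-0.0537 -0.0205] z [0.1147 0.1287 0.14  ] b [-0.0041  0.0133]
top (0.02, 0.1) 95 end a [0.0282 0.0543] z [0.1145 0.1302 0.1329] b [-0.0122  0.0128]
CALL
{"linear":[27.2, -23.0, 19.4],"dr":[0.016, 0.0, -0.023]} 
{"linear":[54.5, -46.1, 38.7],"dr":[0.032, 0.0, -0.046]} 
{"linear":[81.7, -69.1, 58.1],"dr":[0.047, 0.0, -0.068]} 
{"linear":[109.0, -92.1, 77.5],"dr":[0.063, 0.0, -0.091]} 
{"linear":[136.2, -115.2, 96.8],"dr":[0.079, 0.0, -0.114]} 
{"linear":[163.5, -138.2, 116.2],"dr":[0.095, 0.0, -0.137]} 
{"linear":[190.7, -161.2, 135.6],"dr":[0.111, 0.0, -0.159]} 
{"linear":[218.0, -184.3, 155.0],"dr":[0.127, 0.0, -0.182]} 
CALL
{"linear":[30.7, -15.1, 21.8],"dr":[0.015, 0.0, -0.023]} 
{"linear":[61.4, -30.2, 43.6],"dr":[0.031, 0.0, -0.046]} enter
{"linear":[77.8, -31.3, 55.0],"dr":[0.031, 0.0, -0.046]} 
{"linear":[94.2, -32.4, 66.5],"dr":[0.031, 0.0, -0.046]} b
{"linear":[94.2, -33.0, 86.4],"dr":[0.031, 0.0, -0.046]} 
{"linear":[94.2, -33.7, 106.4],"dr":[0.031, 0.0, -0.046]} 
{"linear":[94.1, -34.3, 126.4],"dr":[0.031, 0.0, -0.046]} e
{"linear":[91.5, -34.3, 131.9],"dr":[0.031, 0.0, -0.046]} 
CALL
{"linear":[-2.6, -0.0, 5.5],"dr":[0.0, 0.0, 0.0]} 
{"linear":[-5.2, -0.0, 11.0],"dr":[0.0, 0.0, 0.0]} seat
```

{"op": "apply_moves", "data": {
  "series": [
    {"linear": [27, -23, 19], "dr": [0.016, 0, -0.023]},
    {"linear": [54.5, -46, 39], "dr": [0.032, 0, -0.046]},
    {"linear": [82, -69, 58], "dr": [0.047, 0, -0.068]},
    {"linear": [109, -92, 77.5], "dr": [0.063, 0, -0.091]},
    {"linear": [136, -115, 97], "dr": [0.079, 0, -0.114]},
    {"linear": [163.5, -138, 116], "dr": [0.095, 0, -0.137]},
    {"linear": [191, -161, 136], "dr": [0.111, 0, -0.159]},
    {"linear": [218, -184.3, 155], "dr": [0.127, 0, -0.182]}
  ]
}}

```text
time: 28.18
tcp_pos: [0.4915, -0.0045, 0.1067]
tcp_rot: [-1.893, -1.853, -0.595]
ft_force: [0.9, 1.3, -1.4]
finger_gap: 0.0157
gripper_force: 58.9
```

{"op": "apply_moves", "data": {
  "series": [
    {"linear": [31, -15, 22], "dr": [0.015, 0, -0.023]},
    {"linear": [61, -30, 43.6], "dr": [0.031, 0, -0.046]},
    {"linear": [78, -31, 55], "dr": [0.031, 0, -0.046]},
    {"linear": [94.2, -32.4, 66.5], "dr": [0.031, 0, -0.046]},
    {"linear": [94.2, -32.4, 66.5], "dr": [0.031, 0, -0.046]},
    {"linear": [94.2, -32.4, 66.5], "dr": [0.031, 0, -0.046]}
  ]
}}

```text
time: 28.92
tcp_pos: [0.4625, 0.1097, 0.1068]
tcp_rot: [-1.836, -1.9, -0.578]
ft_force: [-0.3, -0.9, -1.0]
finger_gap: 0.016
gripper_force: 58.9
```

```bash
python3 -c "
from chk import *
held()
plan(place('SB','SN')[3:])"
```

```text
[0.46251101 0.10969697 0.10676322] [-0.29876516 -0.90217129 -1.02512207] 0.01599193364415472 58.87648165225983
scene (-0.1, -0.02) 36 end a [-0.0561 -0.022 ] z [0.0987 0.112  0.135 ] b [-0.013   0.0155]
scene (0.02, 0.1) 130 end a [0.0205 0.0554] z [0.0999 0.1171 0.1255] b [-0.0118  0.0154]
top (-0.1, -0.02) 32 end a [-0.0308 -0.0202] z [0.1169 0.1215 0.1268] b [-0.0054  0.0089]
top (0.02, 0.1) 71 end a [0.0205 0.0517] z [0.1195 0.1262 0.1298] b [-0.013   0.0134]
CALL
{"linear":[0.2, 0.0, 20.0],"dr":[-0.0, -0.0, -0.0]} 
{"linear":[0.3, 0.0, 39.9],"dr":[-0.0, -0.0, -0.001]} 
{"linear":[0.5, 0.0, 59.9],"dr":[-0.0, -0.001, -0.001]} e
{"linear":[-2.2, 0.0, 65.4],"dr":[-0.0, -0.001, -0.001]} 
{"linear":[-4.8, 0.0, 70.9],"dr":[-0.0, -0.001, -0.001]} 
{"linear":[-7.4, 0.0, 76.4],"dr":[-0.0, -0.001, -0.001]} seat
```

{"op": "apply_moves", "data": {
  "series": [
    {"linear": [0, 0, 20], "dr": [0, 0, 0]},
    {"linear": [0, 0, 40], "dr": [0, 0, 0]},
    {"linear": [0, 0, 59.7], "dr": [0, 0, 0]},
    {"linear": [-2.6, 0, 65], "dr": [0, 0, 0]},
    {"linear": [-5.2, 0, 70.6], "dr": [0, 0, 0]},
    {"linear": [-7.8, 0, 76.1], "dr": [0, 0, 0]},
    {"linear": [-8.6, 0, 77.3], "dr": [0, 0, 0]},
    {"linear": [-8.6, 0, 77.3], "dr": [0, 0, 0]}
  ]
}}

```text
time: 30.02
tcp_pos: [0.4618, 0.147, 0.0395]
tcp_rot: [-1.837, -1.9, -0.581]
ft_force: [-3.7, -4.6, 9.3]
finger_gap: 0.0155
gripper_force: 60.4
```

{"op": "apply_moves", "data": {
  "hand": 38,
  "series": [
    {"linear": [0, 0, 0], "dr": [0, 0, 0]},
    {"linear": [0, 0, 0], "dr": [0, 0, 0]},
    {"linear": [0, 0, 0], "dr": [0, 0, 0]},
    {"linear": [0, 0, 0], "dr": [0, 0, 0]},
    {"linear": [0, 0, -15], "dr": [0, 0, 0]},
    {"linear": [0, 0, -45], "dr": [0, 0, 0]},
    {"linear": [0, 0, -90], "dr": [0, 0, 0]},
    {"linear": [0, 0, -90], "dr": [0, 0, 0]}
  ]
}}

```text
time: 31.02
tcp_pos: [0.4647, 0.0943, 0.1141]
tcp_rot: [-1.839, -1.901, -0.582]
ft_force: [0.3, 0.8, -0.4]
finger_gap: 0.0381
gripper_force: 0.0
```

{"op": "apply_moves", "data": {
  "series": [
    {"linear": [-30, 0, -30], "dr": [0, 0, 0]},
    {"linear": [-60, 0, -60], "dr": [0, 0, 0]},
    {"linear": [-90, 0, -90], "dr": [0, 0, 0]},
    {"linear": [-110, 0, -120], "dr": [0, 0, 0]},
    {"linear": [-130, 0, -150], "dr": [0, 0, 0]},
    {"linear": [-130, 0, -150], "dr": [0, 0, 0]}
  ]
}}

```text
time: 31.78
tcp_pos: [0.4703, -0.0982, 0.1601]
tcp_rot: [-1.839, -1.899, -0.58]
ft_force: [0.3, -0.4, -1.1]
finger_gap: 0.0378
gripper_force: 0.0
```

```bash
python3 -c "
from m import *
p=cams.camera('top');W=cloud(p);W2=None
c,s_=np.cos(psi),np.sin(psi); h=np.array([-s_,c])
for k,l in L.items():
  d=W[...,:2]-l; a=d@h; b=d@ex
  half=.08 if k[0]=='L' else .055
  for sg in(-1,1):
    m=(abs(sg*a-(half-.01))<.02)&(abs(b)<.03)&(W[...,2]>.049)&(W[...,2]<.1)
    if m.sum(): print(k,sg,m.sum(),'out end',round(np.percentile(sg*a[m],98),4),'b',np.round(np.percentile(b[m],[2,98]),4),'z',np.round(np.percentile(W[m][:,2],[50,95]),4))
I=p['img'][100:290,100:420];cv2.imwrite('pics/end.png',cv2.resize(I,(800,475),interpolation=cv2.INTER_CUBIC))
"
```

```text
LF -1 113 out end 0.0805 b [-0.0131  0.0149] z [0.0585 0.0615]
LF 1 123 out end 0.082 b [-0.0129  0.0194] z [0.0585 0.0624]
LN -1 111 out end 0.0805 b [-0.0134  0.0128] z [0.0583 0.062 ]
LN 1 113 out end 0.0787 b [-0.0127  0.0131] z [0.0586 0.0619]
SF -1 111 out end 0.0555 b [-0.0126  0.0138] z [0.0591 0.0619]
SF 1 118 out end 0.0547 b [-0.0127  0.0134] z [0.0582 0.0618]
SN -1 117 out end 0.0566 b [-0.0125  0.0135] z [0.0585 0.0623]
SN 1 113 out end 0.0542 b [-0.0128  0.0133] z [0.0588 0.0615]
```

View pics/end.png

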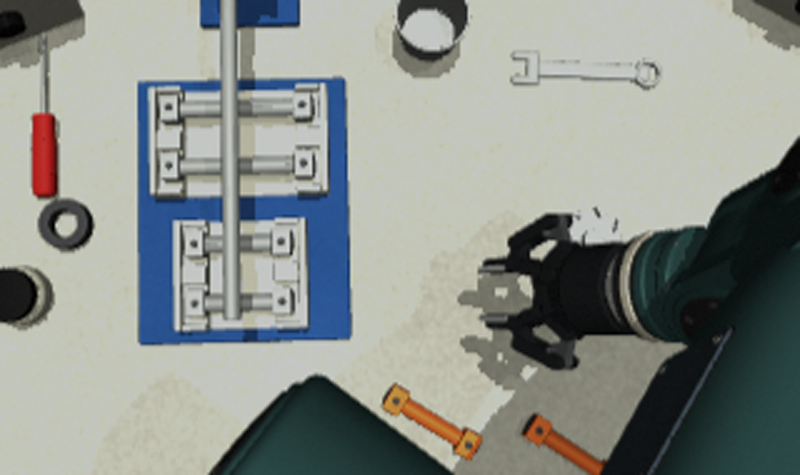

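The final view shows all four shafts flat in their lanes, long ones at (235,105) and (235,163), short ones at (237,243) and (237,303). All hub tops sit at about 58 mm, and nothing else has moved.

```bash
python3 -c "
from h import *
print(ctrl.hand_in())"
```

```text
the job is handed in; nothing more can be done
None
```

All four shafts are seated flat, the two long ones in the long holder and the two short ones in the short holder, and I handed the job in at about 32 s; the last picture shows the rail and the things in view where they were.

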